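# Open the fuse compartment of a slit-lamp power unit

### The job

Open the fuse compartment of the slit lamp's power unit: press the snap tab fully in with the fingertips, then push the released cover along its rails, off its seat, until the fuse compartment is completely uncovered. Only press and push: never lift or tip the cover, do not force it over the tab, leave it lying flat between the rails, and leave the things standing around the unit alone.

Things in the scene. Friction and masses are not known exactly. Their poses are not given: they have to be found in the camera images.
- power_unit: Fixed grey slit-lamp power unit, flat box 230 x 112 mm. Origin on its underside, z up; +x = the way the cover slides off. Spans x -118..+112, y -56..+56 mm. Along its whole length: two ledges (|y| 32..56, tops at z 52 mm), between them a trough (floor z 40), on them outer side rails (|y| 50..56, tops z 62) guiding the cover with 3 mm side play.
- rear_gap (a point): Point at unit x -113, y 0, z 52 mm, just behind the seated cover: opening 64 mm wide between two corner stops (x -117..-109, |y| 32..50, tops at unit z 62 mm), through which fingertips reach the cover's rear face. The trough floor is 12 mm below it.
- compartment (a point): Centre of the floor of the fuse compartment, at unit x -60, y 0, z 40 mm: the part of the trough from unit x -99 to -21 mm, three small glass fuses in it; 4 mm end walls outside these limits, tops at z 49 mm. Hidden under the seated cover.
- far_stop (a point): Middle of the top edge of the low stop across the far end of the unit, at unit x +106 (its inner face), y 0, z 62 mm. It keeps the cover on the unit. The deck from unit x -17 to +106 mm is free but for the snap tab.
- cover: Loose white plastic block 94 x 94 x 22 mm, about 0.12 kg (varies), too wide to grasp. Origin: centre of its underside; axes as the unit's. Seated on the ledges: origin at unit x about -60, z 52 mm (rear face x -107, front face -13, top z 74). Slides in unit +x to x about +59; blocked by the tab while that is out. Compartment fully uncovered from origin x +26 mm on.
- tab_top (a point): Centre of the top of the white snap tab, 36 (along unit x) x 40 mm, in the trough just in front of the seated cover, at unit x +8, y 0. Out, its top is at unit z 59 mm (7 above the ledges); fully in, 49 mm (3 below the ledges, so the cover passes over it).
- snap_tab (a joint): Travel of the snap tab straight down, m: 0 = out (up to 0.0015 at the start), 0.010 = fully in against its stop. It needs about 5 N (plus damping, 20 N per m/s) to move and has no spring: it stays where it is pressed.
- drop_bottle: Loose small eye-drop bottle, 28 mm diameter, 65 mm high, upright beside the unit. Origin at the centre of its underside. Leave alone.
- lens_jar: Loose glass jar with steel cap, 56 mm diameter, 50 mm high, upright beside the unit. Origin at the centre of its underside. Leave alone.
- glasses_case: Loose black spectacle case, 140 x 52 x 34 mm, lying beside the unit, long along its x. Origin at the centre of its underside. Leave alone.
Mind the look-alikes: they are no part of the job. What is meant by the cover is not pink or purple, and is the smaller of those in its own colour.

How it is judged:
By the outcome, as a careful person would: the job done as asked, in the order asked, and still so for the second after the job is handed in, with the robot touching nothing.
It also fails if it takes over 38 s, if anything falls off the work surface, if the arm or the gripper's body presses on something with over 40 N, if the wrist force passes 120 N, or if a joint passes its speed limit or range.

### The arm

A 6-joint arm with a two-finger parallel gripper is mounted at the origin on the work surface. World frame = base frame: x ahead of the robot, y to its left, z up, the work surface at z = 0. Lengths are in m, angles in rad, forces in N, time in s.
With the tool pointing down it reaches from about 0.35 to 0.8 m from the base axis. Payload 7.3 kg.
Tool frame: the origin (TCP) lies on the centre line of the jaws, within the pads' length; the fingertips stand manip.nose_length ahead of it and the grasp point (between the pads) lies 11 mm behind it (manip.nose_length is the distance from the TCP to the fingertips, in m); z points along the fingers, y is the line along which they close (so a half turn about z gives the same grasp; the last joint's range is limited). The gripper opens to 85 mm and grips with 20 to 120 N. Pads are 22 mm wide; open, the fingers measure 114 mm over their backs; the gripper's body (76 mm by 85 mm) begins 54 mm behind the grasp point. The pads swing forward as they close: fully open they stand 13 mm farther back than shut.
Start: joints at [1.116, 0.342, 1.524, -0, 1.275, -0.146], TCP at [0.16, 0.5, 0.239] pointing down, gripper open.
Joint ranges: [-2.53, 2.53], [-0.77, 2.02], [0.04, 2.7], [-1, 4.14], [0.28, 2.66], [-3.11, 3.11]. Speed limits (rad/s): [2.57, 2.57, 3.14, 3.14, 3.14, 3.14].

### API

Orientations are given as [roll, pitch, yaw] about the fixed x, y, z axes, in that order (R = Rz(yaw) Ry(pitch) Rx(roll)).
In Python, from workcell import manip gives the robot as it stands.
- The arm moves only by the tool carry_out, never from a script. Its argument "increments" is a list that holds one entry, the list of rows, each a list of 7 numbers: the closure, from 0 (fully open) to 1 (shut), then the shift along the tool's x, y, z in m, then the turn, a rotation vector about the tool's x, y, z in rad. In form: [[[jaw, x, y, z, ax, ay, az], ...]]. A call has 1 to 5 rows; each row is the pose to reach, as a shift and turn from the pose commanded when the call began, along the tool's axes at that moment; what a row does not reach only later rows make up. A row lasts 1/10 s, in which the tool goes at most 50 mm and 8.59 degrees, less where a joint would pass 70% of its speed; a pose out of reach is approached as far as the arm can. A call with a gripper value outside its range is refused whole. The fingers move at their own pace and stop on an object; the grip force is fixed at half the most. Time passes only in rows, so rows that repeat a pose let the fingers close. It gives the time, the measured TCP pose, the force, the opening and the grip force at its end, in the units of the state.
- manip.sense(): the state, without advancing time (a new reading comes with each control period).
- manip.camera(name): name is "scene" or "top" or "wrist"; returns the picture (420x560x3 uint8, red, green, blue); there is no depth.
- manip.camera_model(name): a dict with "fx", "fy", "cx", "cy" (pixels), "position" and "rotation" of the camera in the world; the wrist camera has in their place "tool_from_camera" (4x4, takes a point from camera to tool coordinates, whose origin is the TCP and whose axes are the flange's). Camera axes: x right, y up, looking along -z (the intrinsics and any distortion apply to the point x, -y, -z); pixel columns grow to the right and rows downward; lengths in m; the calibration is good to about 2 mm. A picture is of the moment at which its call begins: read the wrist's pose just before it. camera_model takes no time and is no camera call.
- manip.job_done(): hands the job in; it is judged then, once.
The state is a dict: "time_s": time; "joint_positions": joint angles; "qd": joint speeds; "joint_efforts": joint torques, N m; "position": TCP position; "orientation": TCP orientation; "wrist_force": force on the tool from outside, world axes, zero at the start; "ft_torque": the same for the moment, N m; "grip_width": finger opening in m; "grasp_force": force on a finger pad.
Only numpy, scipy, OpenCV 4.12 (cv2) and the standard library are available. Lean on these libraries where they do the work, as an engineer would, in place of code of your own. Each camera call takes 0.05 s, during which the arm holds its last target. There are 200 camera calls.

## Working session

There is one attempt and no reset: what is moved stays moved. The work goes in short steps, Python scripts to look and compute and a tool call to move; the robot and the scene stay as the last step left them, time stands still between calls to the robot, and variables do not carry over. Pictures are saved under pics/ and viewed, at most 10 in all, crops included, and the job is handed in when it is done.

Besides the shell and the picture viewer there is one more tool, called as name([rows], argument=value, ...), one row to a line, values as JSON. carry_out: Moves the arm, as the interface text tells. Its arguments: {"type":"object","properties":{"increments":{"type":"array","items":{"type":"array","items":{"type":"array","items":{"type":"number"}}}}},"required":["increments"]}

```bash
mkdir -p pics; ls
python3 - <<'E'
from workcell import manip
import cv2,json
s=manip.sense();print(s); print(manip.nose_length)
for n in("top","scene"):
    im=manip.camera(n);cv2.imwrite(f"pics/{n}0.png",im[:,:,::-1]);print(manip.camera_model(n))
E
```

```text
pics
{'time_s': 0.0, 'joint_positions': array([ 1.11601442e+00,  3.42716635e-01,  1.52500804e+00, -6.42105492e-06,
        1.27536544e+00, -1.46010291e-01]), 'qd': array([-0.00069428, -0.00068677,  0.00100559, -0.00060352, -0.00034893,
       -0.00032234]), 'joint_efforts': array([-1.32806585e-03, -4.33683443e+01, -2.46004289e+01, -3.33426788e-04,
        7.91754748e-03, -2.97037275e-06]), 'position': array([0.15936095, 0.49983592, 0.23863223]), 'orientation': array([-3.14011024e+00, -2.11792802e-04,  2.83282276e+00]), 'wrist_force': array([0.21782825, 0.5854578 , 1.17940663]), 'ft_torque': array([ 0.0505841 , -0.00903293, -0.00427285]), 'grasp_force': 0.0, 'grip_width': 0.08526663478838807}
0.008
{'fx': 407.79325292467456, 'fy': 407.79325292467456, 'cx': 286.1220027197759, 'cy': 215.27280682984792, 'position': array([ 0.4360125 , -0.05082144,  0.79263842]), 'rotation': array([ 0.1765047 ,  0.01913095, -1.57290088])}
{'fx': 537.2153160639197, 'fy': 537.2153160639197, 'cx': 274.95019124218595, 'cy': 213.65867891685335, 'position': array([ 1.43786446, -0.17230421,  0.70779957]), 'rotation': array([ 0.94552117, -0.01777814,  1.43317312])}
```

View pics/top0.png

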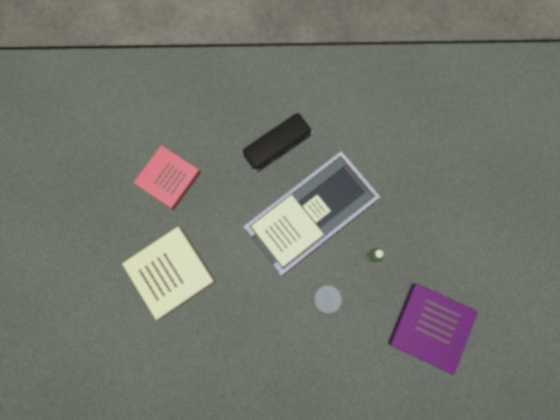

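View pics/scene0.png

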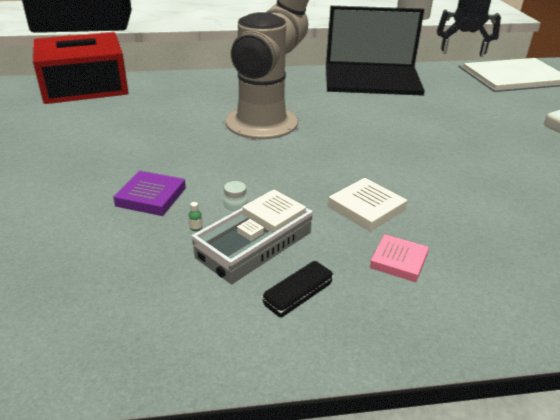

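Run:
```python
import cv2
a=cv2.imread("pics/top0.png")[140:290,230:390];b=cv2.imread("pics/scene0.png")[175:295,180:330]
cv2.imwrite("pics/c1.png",cv2.resize(a,None,fx=5,fy=4,interpolation=2)[:600,:800]) 
cv2.imwrite("pics/c2.png",cv2.resize(b,None,fx=5,fy=5,interpolation=2))
```

```text
(no output)
```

View pics/c1.png

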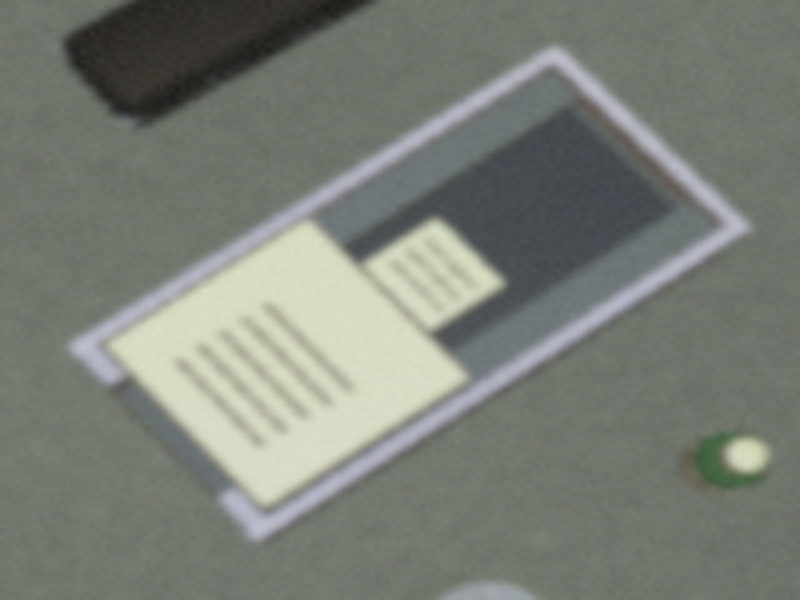

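View pics/c2.png

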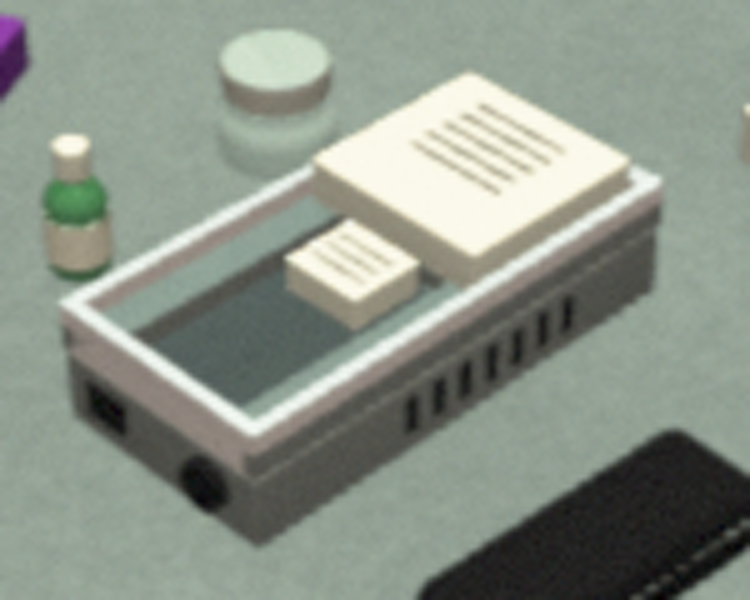

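```bash
cat > h.py <<'E'
import numpy as np
from scipy.spatial.transform import Rotation as R
from scipy.optimize import least_squares
from workcell import manip
def proj(n,P):
    c=manip.camera_model(n); q=(np.atleast_2d(P)-c["position"])@R.from_euler("xyz",c["rotation"]).as_matrix()
    return np.c_[c["cx"]+c["fx"]*q[:,0]/-q[:,2], c["cy"]-c["fy"]*q[:,1]/-q[:,2]]
E
cat > fit.py <<'E'
from h import *
U=[(-118,56),(-118,-56),(112,56),(112,-56)]
C=[(-47,47),(47,47),(47,-47),(-47,-47)]; T=[(-18,20),(18,20),(18,-20),(-18,-20)]
def pts(p):
    x,y,w,z,cx,cy,tz=p; M=R.from_euler("z",w).as_matrix()
    L=np.array([(a,b,62) for a,b in U]+[(a+cx,b+cy,74) for a,b in C]+[(a+8,b,tz) for a,b in T])/1000
    return L@M.T+[x,y,z]
top=np.array([(70,348),(258,540),(555,45),(752,228),(105,343),(310,218),(470,378),(265,508),(365,262),(437,217),(507,285),(432,333)])/[5,4]+[230,140]-.4
s=np.array([(662,182),(np.nan,0),(252,437),(62,303),(630,160),(470,258),(313,160),(470,72),(418,262),(355,302),(285,262),(347,222)])/5+[180,175]-.4
def res(p,which="ts"):
    P=pts(p); r=[]
    if "t" in which: r.append(proj("top",P)-top)
    if "s" in which: r.append(proj("scene",P)-s)
    r=np.vstack(r).ravel(); r=r[~np.isnan(r)]
    return np.r_[r,(p[4]+60)/3,p[5]/3,(p[6]-58.5)/1,p[3]/.002]
for w in("t","s","ts"):
    f=least_squares(res,[.45,-.05,-1,0,-60,0,59],args=(w,),x_scale=[.1,.1,.1,.01,1,1,1])
    print(w,f.x.round(4),np.sqrt(np.mean(f.fun**2)).round(2))
print(f.fun[:24].reshape(-1,2).round(1).tolist())
c,q=manip.sense(),f.x
Mt=R.from_euler("xyz",c["orientation"]).as_matrix()
def W(x,y,z,):return R.from_euler("z",q[2]).as_matrix()@(np.array([x,y,z])/1000)+[q[0],q[1],0]
for n,l in dict(tab=(8,0,59),rear=(-113,0,52),far=(106,0,62)).items(): print(n,W(*l).round(4))
print("tool yaw",c["orientation"][2],"unit yaw",q[2], "TCP",c["position"])
E
python3 fit.py; python3 -c "
from workcell import manip;print(manip.camera_model('wrist'))"
```

```text
t [ 5.75300e-01 -8.66000e-02 -9.06100e-01 -9.00000e-04 -6.03358e+01
  1.38700e-01  5.84887e+01] 0.34
s [ 5.78600e-01 -8.68000e-02 -8.90600e-01  2.20000e-03 -5.67676e+01
  4.14580e+00  5.64992e+01] 2.79
ts [ 5.75200e-01 -8.65000e-02 -9.01000e-01 -1.00000e-03 -5.95193e+01
  1.24420e+00  5.67842e+01] 2.09
[[-0.3, 0.1], [0.3, 0.8], [0.1, -0.1], [0.0, -0.3], [-0.4, -0.2], [-0.3, -1.1], [0.7, -0.8], [0.2, -0.1], [-0.6, 0.9], [0.1, 0.2], [-0.1, -0.2], [-0.3, -0.1]]
tab [ 0.5802 -0.0927  0.059 ]
rear [0.5051 0.0021 0.052 ]
far [ 0.641  -0.1696  0.062 ]
tool yaw 2.832789975598914 unit yaw -0.9010304446057716 TCP [0.15937017 0.49986478 0.2386903 ]
{'fx': 313.6924221283942, 'fy': 313.6924221283942, 'cx': 285.2926903209587, 'cy': 208.206484204793, 'tool_from_camera': array([[ 7.98895421e-04,  9.51881899e-01,  3.06464047e-01,
         7.90043537e-02],
       [ 9.99999186e-01, -4.55683462e-04, -1.19145438e-03,
        -1.42270936e-03],
       [-9.94473262e-04,  3.06464750e-01, -9.51881489e-01,
        -1.34640242e-01],
       [ 0.00000000e+00,  0.00000000e+00,  0.00000000e+00,
         1.00000000e+00]])}
```

The candidates (top-view pixels) are the cream block on the unit (287,231), the larger cream block (168,273), the pink one (167,177) and the purple one (433,328). The cover is the cream block seated on the unit: it isn't pink or purple, it's the smaller of the two creams, and the crop confirms it. The tab is at about (317,209), the jar at (328,299) and the bottle at (377,255).

```bash
cat >> h.py <<'E'
UX,UY,YAW=.5753,-.0866,-.906
def go(x,y,ztip,s=None):
    """tool-frame shift/turn to bring fingertips to unit (x,y) mm, height ztip mm"""
    s=s or manip.sense()
    t=R.from_euler("z",YAW).apply(np.array([x,y,0])/1000)+[UX,UY,ztip/1000+manip.nose_length]
    M=R.from_euler("xyz",s["orientation"]); D=R.from_euler("xyz",[np.pi,0,YAW+np.pi])
    print("shift",M.inv().apply(t-s["position"]).round(4),"turn",(M.inv()*D).as_rotvec().round(4))
def where():
    s=manip.sense(); p=R.from_euler("z",-YAW).apply(s["position"]-[UX,UY,manip.nose_length])*1000
    print("t",round(s["time_s"],2),"tip unit mm",p.round(1),"F",s["wrist_force"].round(1),"w",round(s["grip_width"],4))
E
python3 -c "
from h import *
go(8,0,150)"
```

```text
shift [-0.5811 -0.4367  0.0812] turn [-1.400e-03  2.000e-04  5.972e-01]
```

carry_out([
  [[1,-0.036,-0.027,0.005,0,0,0.04],[1,-0.072,-0.054,0.01,0,0,0.08],[1,-0.108,-0.081,0.015,0,0,0.12],[1,-0.144,-0.108,0.02,0,0,0.16],[1,-0.18,-0.135,0.025,0,0,0.2]],
])

```text
time_s: 0.6
position: [0.2905, 0.3153, 0.214]
orientation: [-3.141, -0.0, 2.632]
wrist_force: [0.7, -0.1, 0.2]
grip_width: 0.0124
grasp_force: 0.0
```

```bash
python3 -c "
from h import *
where();go(8,0,150)"
```

```text
t 0.6 tip unit mm [-492.    23.7  206. ] F [ 0.7 -0.1  0.2] w 0.0124
shift [-0.4521 -0.2148  0.056 ] turn [-2.000e-04 -0.000e+00  3.961e-01]
```

carry_out([
  [[1,-0.045,-0.021,0.005,0,0,0.04],[1,-0.09,-0.043,0.011,0,0,0.08],[1,-0.135,-0.064,0.017,0,0,0.12],[1,-0.18,-0.086,0.022,0,0,0.16],[1,-0.225,-0.107,0.028,0,0,0.2]],
])

```text
time_s: 1.1
position: [0.4346, 0.1125, 0.1862]
orientation: [3.141, -0.0, 2.431]
wrist_force: [1.8, 0.8, -0.7]
grip_width: -0.0002
grasp_force: 0.0
```

```bash
python3 -c "
from h import *
where();go(8,0,150)"
```

```text
t 1.1 tip unit mm [-243.5   12.1  178.2] F [ 1.8  0.8 -0.7] w -0.0002
shift [-0.2444 -0.0607  0.0281] turn [ 1.000e-04 -2.000e-04  1.953e-01]
```

carry_out([
  [[1,-0.045,-0.012,0.005,0,0,0.04],[1,-0.09,-0.024,0.01,0,0,0.08],[1,-0.135,-0.036,0.015,0,0,0.12],[1,-0.18,-0.048,0.02,0,0,0.16],[1,-0.225,-0.057,0.026,0,0,0.195]],
])

```text
time_s: 1.6
position: [0.5681, -0.0772, 0.1599]
orientation: [-3.141, -0.001, 2.236]
wrist_force: [-0.3, 0.9, 0.4]
grip_width: -0.0
grasp_force: 0.0
```

Run:
```python
from h import *
import cv2
where();go(8,0,75)
s=manip.sense();im=manip.camera("wrist");cv2.imwrite("pics/w1.png",im[:,:,::-1])
T=np.eye(4);T[:3,:3]=R.from_euler("xyz",s["orientation"]).as_matrix();T[:3,3]=s["position"]
np.save("w1.npy",T)
```

```text
t 1.6 tip unit mm [-11.8   0.2 151.9] F [-0.3  0.9  0.4] w -0.0
shift [-0.0199 -0.0001  0.0769] turn [-0.0003 -0.0006 -0.    ]
```

View pics/w1.png

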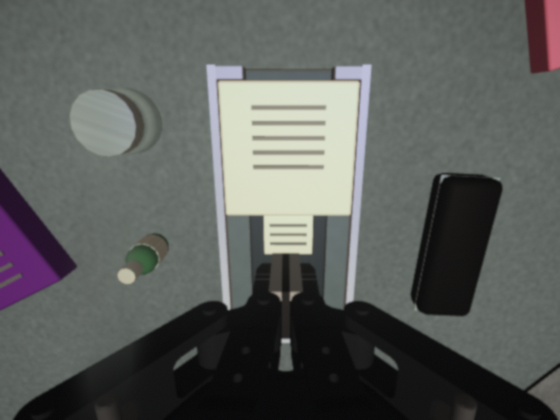

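The wrist view shows the cover's top corners at (218,81), (360,81), (351,215) and (225,215), and the unit's rear corners at (207,66) and (371,66). The fingers are over the tab (289,235). I'll check the fit against these.

Run:
```python
from h import *
c=manip.camera_model("wrist");T=np.load("w1.npy")@c["tool_from_camera"]
px=np.array([(207,66),(371,66),(218,81),(360,81),(351,215),(225,215)])
L=np.array([(-118,-56,62),(-118,56,62),(-107,-47,74),(-107,47,74),(-13,47,74),(-13,-47,74)])/1000
def pr(p):
    P=R.from_euler("z",p[2]).apply(L+[[0,0,0]]*2+0 if 0 else L+np.r_[np.zeros((2,3)),np.tile([p[3],p[4],0],(4,1))])+[p[0],p[1],0]
    q=(P-T[:3,3])@T[:3,:3]; return np.c_[c["cx"]+c["fx"]*q[:,0]/-q[:,2],c["cy"]-c["fy"]*q[:,1]/-q[:,2]]
f=least_squares(lambda p:np.r_[(pr(p)-px).ravel(),p[3:]/.002],[UX,UY,YAW,0,0])
print(f.x.round(4),(f.fun[:12].reshape(-1,2)).round(1).tolist(),(pr([UX,UY,YAW,0,0])-px).round(1).tolist())
```

```text
[ 5.770e-01 -8.670e-02 -9.068e-01 -1.100e-03 -2.000e-04] [[-0.4, -0.2], [0.4, 0.1], [-1.1, -0.9], [0.8, -0.6], [0.3, 1.3], [0.1, 1.1]] [[-2.6, -2.0], [-1.5, -1.9], [-3.0, -1.0], [-1.0, -0.9], [-1.1, 1.1], [-1.4, 1.0]]
```

carry_out([
  [[1,-0.021,0,0.02,0,0,0],[1,-0.021,0,0.06,0,0,0],[1,-0.021,0,0.077,0,0,0],[1,-0.021,0,0.077,0,0,0]],
])

```text
time_s: 2.05
position: [0.5785, -0.0913, 0.0801]
orientation: [-3.138, -0.006, 2.237]
wrist_force: [-0.0, -0.3, 0.1]
grip_width: 0.0001
grasp_force: 0.0
```

```bash
python3 -c "
from h import *
where();go(9,0,60)"
```

```text
t 2.05 tip unit mm [ 5.6 -0.4 72.1] F [-0.  -0.3  0.1] w 0.0001
shift [-0.0034  0.0004  0.012 ] turn [-0.004  -0.0058  0.0019]
```

carry_out([
  [[1,-0.003,0,0,0,0,0],[1,-0.003,0,0,0,0,0],[1,-0.003,0,0,0,0,0]],
])

```text
time_s: 2.35
position: [0.5833, -0.0943, 0.0849]
orientation: [3.14, 0.002, 2.238]
wrist_force: [0.3, -0.4, -0.0]
grip_width: -0.0
grasp_force: 0.0
```

```bash
python3 -c "
from h import *
where();go(9,0,60)"
```

```text
t 2.35 tip unit mm [11.   1.6 76.9] F [ 0.3 -0.4 -0. ] w -0.0
shift [ 0.002  -0.0016  0.0169] turn [0.0017 0.0022 0.0023]
```

carry_out([
  [[1,0.001,-0.001,0.004,0,0,0],[1,0.001,-0.001,0.008,0,0,0],[1,0.001,-0.001,0.011,0,0,0],[1,0.001,-0.001,0.013,0,0,0],[1,0.001,-0.001,0.013,0,0,0]],
])

```text
time_s: 2.85
position: [0.5808, -0.0938, 0.0699]
orientation: [-3.141, -0.001, 2.238]
wrist_force: [-0.1, 0.4, 0.5]
grip_width: -0.0003
grasp_force: 0.0
```

```bash
python3 -c "
from h import *
where();go(9,0,49)"
```

```text
t 2.85 tip unit mm [ 9.1 -0.1 61.9] F [-0.1  0.4  0.5] w -0.0003
shift [0.0001 0.0001 0.0129] turn [-0.0004 -0.0007  0.0022]
```

Aligned and 3 mm above the tab. Pressing slowly now.

carry_out([
  [[1,0,0,0.002,0,0,0],[1,0,0,0.004,0,0,0],[1,0,0,0.006,0,0,0],[1,0,0,0.008,0,0,0],[1,0,0,0.01,0,0,0]],
])

```text
time_s: 3.35
position: [0.5812, -0.0939, 0.0608]
orientation: [3.141, 0.0, 2.238]
wrist_force: [-1.8, 0.8, 4.7]
grip_width: 0.0002
grasp_force: 2.6
```

```bash
python3 -c "
from h import *
where();go(9,0,49)"
```

```text
t 3.35 tip unit mm [ 9.4  0.1 52.8] F [-1.8  0.8  4.7] w 0.0002
shift [ 0.0004 -0.0001  0.0038] turn [0.0004 0.0004 0.0023]
```

carry_out([
  [[1,0,0,0.001,0,0,0],[1,0,0,0.002,0,0,0],[1,0,0,0.003,0,0,0],[1,0,0,0.004,0,0,0]],
])

```text
time_s: 3.75
position: [0.5812, -0.094, 0.057]
orientation: [3.141, 0.0, 2.238]
wrist_force: [-4.3, 1.5, 15.5]
grip_width: 0.0001
grasp_force: 7.7
```

```bash
python3 -c "
from h import *
where()"
```

```text
t 3.75 tip unit mm [ 9.4  0.1 49. ] F [-4.3  1.5 15.5] w 0.0001
```

carry_out([
  [[1,0,0,0.0007,0,0,0],[1,0,0,0.0014,0,0,0],[1,0,0,0.0014,0,0,0]],
])

```text
time_s: 4.05
position: [0.5812, -0.094, 0.0569]
orientation: [3.141, 0.001, 2.238]
wrist_force: [-5.4, 1.2, 16.9]
grip_width: -0.0003
grasp_force: 8.4
```

```bash
python3 -c "
from h import *
where();go(-60,0,105);go(-140,0,105)"
```

```text
t 4.05 tip unit mm [ 9.5  0.1 48.9] F [-5.4  1.2 16.9] w -0.0003
shift [ 0.0694  0.0001 -0.0561] turn [0.0007 0.001  0.0024]
shift [ 0.1494  0.0003 -0.0562] turn [0.0007 0.001  0.0024]
```

The tab is against its stop: the tip stays at z 48.9 with 17 N. I'll lift clear and go behind the cover.

carry_out([
  [[1,0,0,-0.015,0,0,0],[1,0,0,-0.045,0,0,0],[1,0.01,0,-0.06,0,0,0],[1,0.05,0,-0.06,0,0,0],[1,0.085,0,-0.06,0,0,0]],
])

```text
time_s: 4.55
position: [0.5273, -0.0261, 0.115]
orientation: [3.141, 0.0, 2.237]
wrist_force: [-0.4, 0.8, -0.8]
grip_width: 0.0001
grasp_force: 0.0
```

carry_out([
  [[1,0.035,0,0,0,0,0],[1,0.055,0,0,0,0,0],[1,0.063,0,0,0,0,0],[1,0.063,0,0,0,0,0],[1,0.063,0,0,0,0,0]],
])

```text
time_s: 5.05
position: [0.4902, 0.0219, 0.1151]
orientation: [3.141, 0.001, 2.238]
wrist_force: [-0.1, 0.4, 0.6]
grip_width: -0.0002
grasp_force: 0.0
```

Run:
```python
from h import *
import cv2
where();go(-136,0,57)
im=manip.camera("wrist");im2=manip.camera("scene")[150:300,150:350]
cv2.imwrite("pics/w2.png",np.vstack([im[:,:,::-1]][:1]+[]));cv2.imwrite("pics/s2.png",cv2.resize(im2[:,:,::-1],None,fx=4,fy=4,interpolation=2))
```

```text
t 5.05 tip unit mm [-137.9   -0.   107.1] F [-0.1  0.4  0.6] w -0.0002
shift [-0.0019 -0.      0.0501] turn [0.0007 0.0008 0.0021]
```

View pics/s2.png

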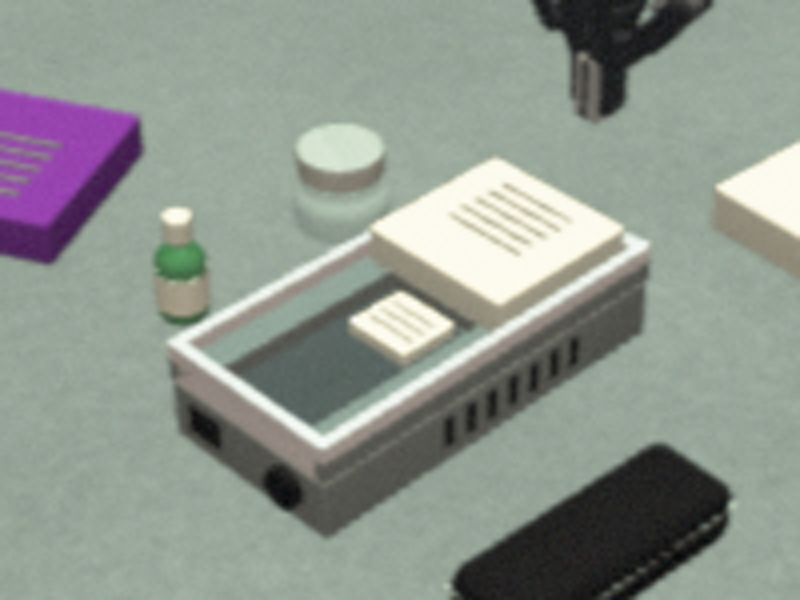

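The tab is down level with the deck (crop 403,325) and the cover is still seated. Descending behind it.

carry_out([
  [[1,0,0,0.02,0,0,0],[1,0,0,0.04,0,0,0],[1,0,0,0.05,0,0,0],[1,0,0,0.05,0,0,0],[1,-0.004,0,0.05,0,0,0]],
])

```text
time_s: 5.65
position: [0.4922, 0.0191, 0.0652]
orientation: [3.142, -0.0, 2.238]
wrist_force: [0.1, 1.5, 0.2]
grip_width: 0.0
grasp_force: 0.0
```

carry_out([
  [[1,-0.005,0,0,0,0,0],[1,-0.01,0,0,0,0,0],[1,-0.015,0,0,0,0,0],[1,-0.018,0,0,0,0,0],[1,-0.022,0,0,0,0,0]],
])

```text
time_s: 6.15
position: [0.5056, 0.0018, 0.0651]
orientation: [3.142, -0.0, 2.238]
wrist_force: [0.2, 0.3, 0.5]
grip_width: 0.0
grasp_force: 0.6
```

```bash
python3 -c "
from h import *
where();go(5,0,57)"
```

```text
t 6.15 tip unit mm [-112.6   -0.3   57.1] F [0.2 0.3 0.5] w 0.0
shift [-1.176e-01  1.000e-04  1.000e-04] turn [ 0.     -0.0004  0.002 ]
```

carry_out([
  [[1,-0.005,0,0,0,0,0],[1,-0.01,0,0,0,0,0],[1,-0.015,0,0,0,0,0],[1,-0.02,0,0,0,0,0],[1,-0.025,0,0,0,0,0]],
])

```text
time_s: 6.65
position: [0.5213, -0.018, 0.065]
orientation: [3.141, -0.0, 2.238]
wrist_force: [-0.8, 1.2, 0.8]
grip_width: 0.0001
grasp_force: 0.7
```

Run:
```python
from h import *
import cv2
where();go(-18,0,57)
im2=manip.camera("scene")[150:300,150:350]
cv2.imwrite("pics/s3.png",cv2.resize(im2[:,:,::-1],None,fx=4,fy=4,interpolation=2))
```

```text
t 6.65 tip unit mm [-87.3  -0.2  57. ] F [-0.8  1.2  0.8] w 0.0001
shift [-0.0693  0.     -0.    ] turn [ 0.0001 -0.0001  0.0022]
```

View pics/s3.png

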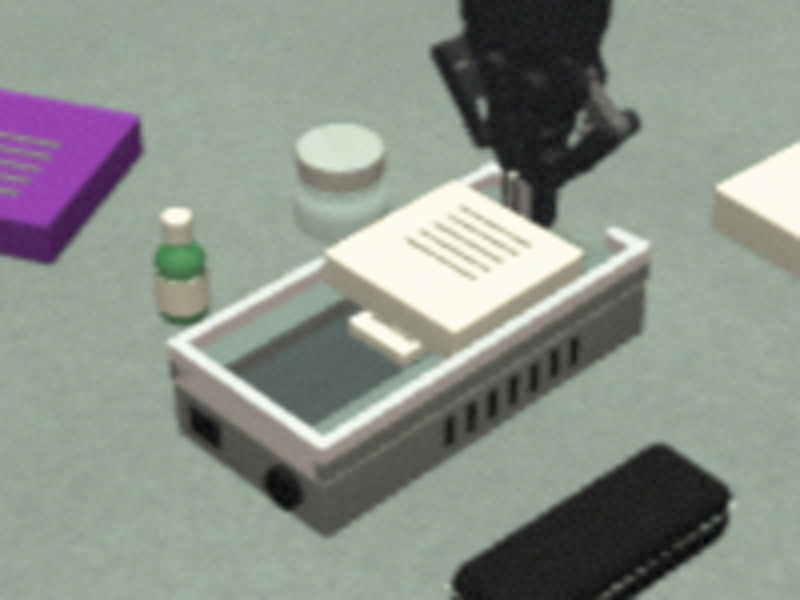

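The cover (front corner at crop 452,350) is sliding flat over the tab, and it's straight. Continuing.

carry_out([
  [[1,-0.006,0,0,0,0,0],[1,-0.013,0,0,0,0,0],[1,-0.02,0,0,0,0,0],[1,-0.027,0,0,0,0,0],[1,-0.034,0,0,0,0,0]],
])

```text
time_s: 7.2
position: [0.5425, -0.045, 0.0649]
orientation: [3.142, 0.0, 2.238]
wrist_force: [-0.9, 0.8, -0.1]
grip_width: -0.0003
grasp_force: 0.3
```

carry_out([
  [[1,-0.007,0,0,0,0,0],[1,-0.014,0,0,0,0,0],[1,-0.021,0,0,0,0,0],[1,-0.027,0,0,0,0,0],[1,-0.032,0,0,0,0,0]],
])

```text
time_s: 7.7
position: [0.5622, -0.07, 0.065]
orientation: [3.141, -0.0, 2.238]
wrist_force: [-0.8, -0.1, -0.4]
grip_width: -0.0001
grasp_force: 0.4
```

carry_out([
  [[1,-0.003,0,0,0,0,0],[1,-0.005,0,0,0,0,0],[1,-0.005,0,0,0,0,0]],
])

```text
time_s: 8.0
position: [0.5651, -0.0737, 0.065]
orientation: [3.141, 0.0, 2.238]
wrist_force: [0.6, 0.0, 0.4]
grip_width: -0.0003
grasp_force: 0.0
```

```bash
python3 -c "
from h import *
where()"
```

```text
t 8.0 tip unit mm [-16.5  -0.   57. ] F [0.6 0.  0.4] w -0.0003
```

carry_out([
  [[1,0.01,0,0,0,0,0],[1,0.025,0,0,0,0,0],[1,0.03,0,-0.02,0,0,0],[1,0.03,0,-0.06,0,0,0],[1,0.03,0,-0.1,0,0,0]],
])

```text
time_s: 8.5
position: [0.5452, -0.0489, 0.1656]
orientation: [-3.14, -0.002, 2.239]
wrist_force: [1.9, -0.2, 0.8]
grip_width: -0.0004
grasp_force: 0.0
```

carry_out([
  [[1,0.045,0,-0.02,0,0,0],[1,0.09,0,-0.04,0,0,0],[1,0.12,0,-0.05,0,0,0],[1,0.12,0,-0.05,0,0,0],[1,0.12,0,-0.05,0,0,0]],
])

```text
time_s: 9.0
position: [0.4719, 0.045, 0.2154]
orientation: [3.141, 0.001, 2.24]
wrist_force: [0.2, 0.0, -1.0]
grip_width: -0.0001
grasp_force: 0.0
```

Run:
```python
from h import *
import cv2
where()
a=manip.camera("top")[140:290,230:390,::-1];b=manip.camera("scene")[165:285,180:330,::-1]
cv2.imwrite("pics/f.png",np.hstack([cv2.resize(a,(400,375),interpolation=2),cv2.resize(b,(400,375),interpolation=2)]))
z=.074;
for x in (26,38,42,46):
  L=np.array([(x-47,47,74),(x-47,-47,74),(x+47,0,74)])/1e3
  print(x,((proj("top",R.from_euler("z",YAW).apply(L)+[UX,UY,0])-[230,140])*2.5).round(0).tolist())
```

```text
t 9.0 tip unit mm [-1.674e+02 -2.000e-01  2.074e+02] F [ 0.2  0.  -1. ] w -0.0001
26 [[145.0, 140.0], [228.0, 242.0], [288.0, 111.0]]
38 [[158.0, 130.0], [241.0, 231.0], [300.0, 101.0]]
42 [[163.0, 127.0], [245.0, 228.0], [305.0, 98.0]]
46 [[167.0, 124.0], [249.0, 224.0], [309.0, 94.0]]
```

View pics/f.png

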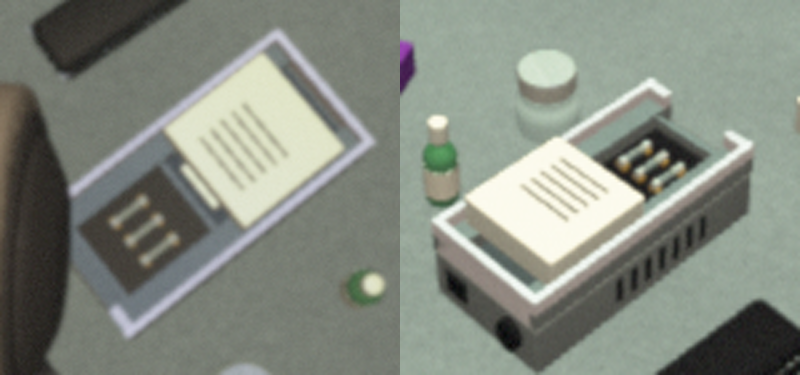

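The cover's rear corners at (164,129) and (245,228) put its origin at about x +42. It lies flat between the rails, the three fuses and the whole compartment are uncovered, and the neighbouring items haven't moved.

```bash
python3 -c "
from workcell import manip
print(manip.job_done())"
```

```text
the job is handed in; nothing more can be done
None
```

I pressed the snap tab fully in, then pushed the cover flat along its rails to about unit x +42 mm; the fuse compartment is fully uncovered, nothing else was moved, and the job was handed in at about 9 s.

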